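Snap a tip-waste cup onto the bench rack's bar

TASK

Pick up the white tip-waste cup by the grey block of its snap hook and push the hook gently straight down onto the upper crossbar of the bench rack, with the cup on the side facing the robot, until the bar is fully home in the hook and the orange sprung gate has flicked shut beneath it. Then, still holding it, tug it lightly upward so that the shut gate catches under the bar, which proves it locked, lower it back onto the bar, let go and leave it hanging at rest. Never force it, and leave the bottle, dish, tube rack and timer where they stand.

Things in the scene. Friction and masses are not known exactly. Their poses are not given: they have to be found in the camera images.
- grip_block (a point): Centre of the grey grip block above the cup's snap hook, 28 (x) x 16 (y) x 40 (z) mm, 116 mm above the table at the start, when the cup stands upright. x points from the cup to the hook's mouth, z up. Pinch it from above across x (28 mm) or y (16 mm). Cup with hook: 0.12 to 0.21 kg.
- hook_seat (a point): Point in the hook where the bar's axis lies when fully home: 24 mm under grip_block, same axes. In this frame (mm): mouth x -7 to 7, open downwards, its top at z 4; shank x -14 to -7, its inner face running straight down to the cup's back; nose x 7 to 14, its lip flaring outwards and ending at z -33. The gate shuts the mouth at z -22.
- cup: White open cup under the hook, 44 (x) x 50 (y) x 45 (z) mm; origin at the centre of its underside; axes as grip_block, which is at (34, 0, 116) mm in this frame.
- gate (a joint): Orange gate, 19 mm, hinged on the shank: 0 rad = shut; swings only inwards (up), to 1.5 rad, against a spring. The bar entering from below opens it with some 3 to 12 N; it flicks shut only once the bar is within 1 to 5 mm of home. It cannot be opened outwards: raising the hook about 16 mm from home brings the shut gate up against the bar; tug there with 3 to 8 N.
- stand: Bench rack, fixed: grey foot 90 (x) x 220 (y) x 10 mm, steel posts at y +-90 mm, 181 mm high. Origin: centre of the foot's underside; -x is the robot's side. The 8 mm upper crossbar runs along y at x = 0; its axis is 150 to 162 mm above the table, clamped by hand and not measured: find it by feel. Hook within 50 mm of its middle; over 30 N on the rack is too much.
- lower_rail (a point): Middle of the rack's fixed lower rail: 8 mm bar along y, 85 mm above the table, 2 mm behind (+x) the crossbar's vertical plane. It stops the hung cup from swinging back. Axes as the rack's.
- bottle: Bystander: clear reagent bottle with a blue screw cap, 59 mm across, 108 mm high; origin at the centre of its underside.
- dish: Bystander: petri dish with lid, 60 mm across, 16 mm high; origin at the centre of its underside.
- tubes: Bystander: green rack of screw-cap tubes, 62 x 150 x 104 mm; origin at the centre of its underside.
- stopwatch: Bystander: white bench timer with a green and a red key, 58 x 58 x 19 mm; origin at the centre of its underside.

How it is judged:
By the outcome, as a careful person would: the job done as asked, in the order asked, and still so for the second after the job is handed in, with the robot touching nothing.
It also fails if it takes over 64 s, if anything falls off the work surface, if the arm or the gripper's body presses on something with over 40 N, if the wrist force passes 120 N, or if a joint passes its speed limit or range.

ROBOT

A 6-joint arm with a two-finger parallel gripper is mounted at the origin on the work surface; the furniture and walls round the work are solid. World frame = base frame: x ahead of the robot, y to its left, z up, the work surface at z = 0. Lengths are in mm, angles in rad, forces in N, time in s.
With the tool pointing down it reaches from about 250 to 800 mm from the base axis. Payload 3.9 kg.
Tool frame: the origin (TCP) lies at the centre of the arm's flange, where the gripper is bolted on; the fingertips stand 173 mm ahead of it and the grasp point (between the pads) lies 155 mm ahead of it; y points along the fingers, z is the direction in which the jaws open and shut, and the axes are right-handed (so a half turn about y gives the same grasp; the last joint's range is limited). The gripper opens to 85 mm and grips with 20 to 120 N. Pads are 22 mm wide; open, the fingers measure 114 mm over their backs; the gripper's body (76 mm by 85 mm) begins 54 mm behind the grasp point. The pads swing forward as they close: fully open they stand 13 mm farther back than shut.
Start: joints at [-1.321, 0.26, -0.138, 1.173, 0, 1.571], TCP at [129.781, -508.697, 404.704] pointing down, gripper open.
Joint ranges: [-2.78, 2.78], [-0.83, 1.72], [-1.28, 1.37], [-1.9, 2.12], [-1.57, 1.48], [-3.14, 3.14]. Speed limits (rad/s): [2.57, 2.57, 3.14, 3.14, 3.14, 3.14].

INTERFACE

Orientations are given as a rotation vector (axis times angle).
In Python, from plant import manip, imaging, spotter gives the robot as it stands.
- The arm moves only by the tool servo_tool, never from a script. Its argument "deltas" is one flat list of numbers, 7 for each row, row after row: the shift along the tool's x, y, z in cm, then the turn, a rotation vector about the tool's x, y, z in degrees, then the closure, from -1 (fully open) to 1 (shut). A call has 1 to 12 rows; each row shifts and turns the commanded pose from where the row before left it, along the tool's axes as they then stand; what a row does not reach is not made up. A row lasts 1/8 s, in which the tool goes at most 62.5 mm and 10.7 degrees, less where a joint would pass 70% of its speed; a pose out of reach is approached as far as the arm can. A call is refused whole if a number of a shift passes 6.25 or a number of a turn 10.7, either way. A call with a gripper value outside its range is refused whole. The fingers move at their own pace and stop on an object; "grip_force" is the grip in N (left out, the last holds). Time passes only in rows, so rows that do not move let the fingers close. It gives the time, the measured TCP pose, the force and the opening at its end, in the units of the state.
- manip.sense(): the state, without advancing time (a new reading comes with each control period).
- imaging.read_camera(name): name is "side" or "top" or "wrist"; returns a dict with "img" (400x640x3 uint8, blue, green, red), "mtx" (3x3 intrinsics, pixels), "R" (3x3) and "t" (3): a world point X has camera coordinates R X + t. Camera axes: x right, y down, z forward; pixel columns grow to the right and rows downward; lengths in mm; the calibration is good to about 2 mm. A picture is of the moment at which its call begins. There is no depth.
- manip.hand_in(): hands the job in, once; it reports no verdict.
Trained networks look in a picture, given as the dict that the camera call returned (one of the last four; its "shot" number tells which), for a name from the list of things; names that differ only in an ending like _2 or _b are one class to them, and where a whole thing is asked for, a point or a joint stands for the part that bears it (a point fixed in the world has none). Each returns a list of dicts, best first, with "confidence" (0 to 1); they miss things now and then, are a little off and sometimes report something else, mostly with a low value. They report only what shows in the picture. A call takes as long as a camera call.
- spotter.boxes_of(picture, label): "centre" ([row, column] as shares, 0 to 1, of the picture: columns of its width, rows of its height, amid what is visible of it).
The state is a dict: "time": time; "joints": joint angles; "qvel": joint speeds; "joint_torque": joint torques, N m; "tool_pos": TCP position; "tcp_rot": TCP orientation; "contact_force": force on the tool from outside, world axes, zero at the start; "wrist_torque": the same for the moment, N m; "gripper_width": opening from 0.0 (shut) to 1.0 (fully open).
Only numpy, scipy, OpenCV 4.12 (cv2) and the standard library are available. Lean on these libraries where they do the work, as an engineer would, in place of code of your own. Each camera call takes 0.05 s, during which the arm holds its last target.

## Working session

There is one attempt and no reset: what is moved stays moved. The work goes in short steps, Python scripts to look and compute and a tool call to move; the robot and the scene stay as the last step left them, time stands still between calls to the robot, and variables do not carry over. Pictures are saved under pics/ and viewed, and the job is handed in when it is done.

Besides the shell and the picture viewer there is one more tool, called after "Request:" as a command line: name --argument value ..., lists and objects as JSON in quotes. servo_tool: Moves the arm, as the interface text tells. Its arguments: {"type":"object","properties":{"deltas":{"type":"array"},"grip_force":{"type":"number"}},"required":["deltas"]}

```bash
ls; mkdir -p pics; cat > h.py <<'E'
import sys; sys.path.insert(0,'.')
import numpy as np, cv2
from plant import manip, imaging, spotter
from scipy.spatial.transform import Rotation as Rn
def proj(c,X):
    p=np.array(c['R'])@np.array(X,float)+np.array(c['t']).ravel(); q=np.array(c['mtx'])@p; return q[:2]/q[2]
def ray(c,uv):
    R=np.array(c['R']);t=np.array(c['t']).ravel()
    d=R.T@np.linalg.inv(np.array(c['mtx']))@np.array([uv[0],uv[1],1.]); return -R.T@t,d/np.linalg.norm(d)
def atz(c,uv,z):
    o,d=ray(c,uv); return o+d*(z-o[2])/d[2]
def tri(obs):
    A=np.zeros((3,3));b=np.zeros(3)
    for c,uv in obs:
        o,d=ray(c,uv);P=np.eye(3)-np.outer(d,d);A+=P;b+=P@o
    X=np.linalg.solve(A,b); return X,[np.linalg.norm(proj(c,X)-uv) for c,uv in obs]
def px(b): return np.array([b['centre'][1]*640,b['centre'][0]*400])
def st():
    s=manip.sense(); print({k:np.round(s[k],3).tolist() for k in ['time','joints','tool_pos','tcp_rot','contact_force','wrist_torque','gripper_width']}); return s
E
python3 - <<'E'
from h import *
s=st(); print(Rn.from_rotvec(s['tcp_rot']).as_matrix().round(3))
C={}
for n in ['top','side']:
    c=C[n]=imaging.read_camera(n); cv2.imwrite(f'pics/{n}0.png',c['img'])
    print(n,ray(c,(320,200)))
    for l in ['grip_block','cup','stand','gate','bottle','dish','tubes','stopwatch','hook_seat','lower_rail']:
        print(l,[(px(b).round(1).tolist(),round(b['confidence'],2)) for b in spotter.boxes_of(c,l)[:3]])
import pickle; pickle.dump(C,open('c0.pkl','wb'))
E
```

```text
pics
{'time': 0.0, 'joints': [-1.321, 0.261, -0.139, 1.173, 0.0, 1.571], 'tool_pos': [129.692, -508.376, 403.862], 'tcp_rot': [-0.262, 2.091, -2.087], 'contact_force': [0.989, -0.35, -0.828], 'wrist_torque': [-0.005, -0.007, 0.013], 'gripper_width': 1.003}
[[-0.969 -0.     0.247]
 [-0.247  0.002 -0.969]
 [-0.    -1.    -0.002]]
top (array([ 461.75951461,  167.58944366, 1237.23842218]), array([ 0.08769155, -0.00794739, -0.99611597]))
grip_block [([238.6, 256.5], 0.56)]
cup [([236.0, 254.3], 0.61)]
stand [([308.6, 209.5], 0.77)]
gate []
bottle [([410.2, 260.7], 0.93)]
dish [([236.7, 184.1], 0.57)]
tubes [([289.7, 145.7], 0.97)]
stopwatch [([358.6, 264.5], 0.88)]
hook_seat [([237.0, 255.5], 0.57)]
lower_rail [([301.5, 206.9], 0.64)]
side (array([1119.80667746,  675.14353377,  566.81782748]), array([-0.63764003, -0.55910728, -0.52991909]))
grip_block [([418.7, 228.7], 0.76)]
cup [([415.9, 231.4], 0.63), ([291.7, 263.2], 0.26)]
stand [([331.4, 228.4], 0.56)]
gate [([331.7, 227.7], 0.5)]
bottle [([290.0, 151.8], 0.68)]
dish [([380.1, 289.0], 0.77)]
tubes [([292.3, 266.6], 0.79)]
stopwatch [([322.7, 189.6], 0.6)]
hook_seat [([418.7, 228.0], 0.78)]
lower_rail [([332.4, 226.4], 0.77)]
```

View pics/top0.png

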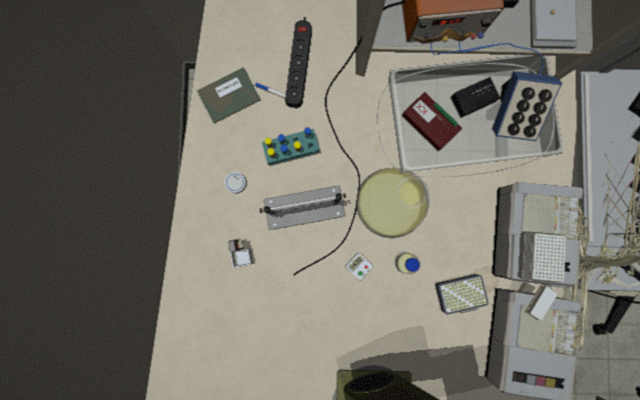

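View pics/side0.png

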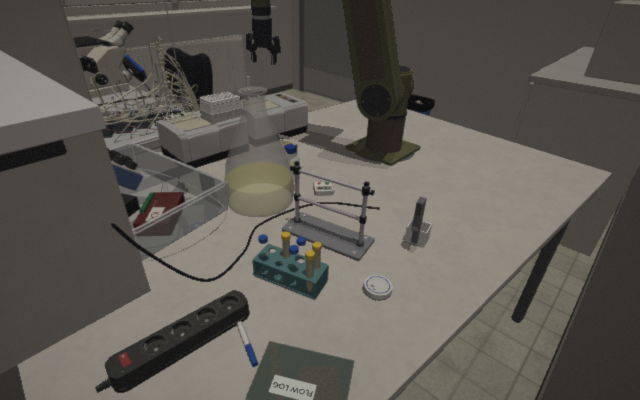

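```bash
python3 - <<'E'
from h import *
import pickle; C=pickle.load(open('c0.pkl','rb'))
for n,(x0,y0,x1,y1) in {'top':(200,130,430,290),'side':(250,130,460,310)}.items():
    im=C[n]['img'][y0:y1,x0:x1]; f=3.4; cv2.imwrite(f'pics/{n}0z.png',cv2.resize(im,None,fx=f,fy=f,interpolation=cv2.INTER_CUBIC)[:600,:800])
    print(C[n]['mtx'][0][0])
E
```

```text
435.59061320716035
369.5702433372091
```

View pics/top0z.png

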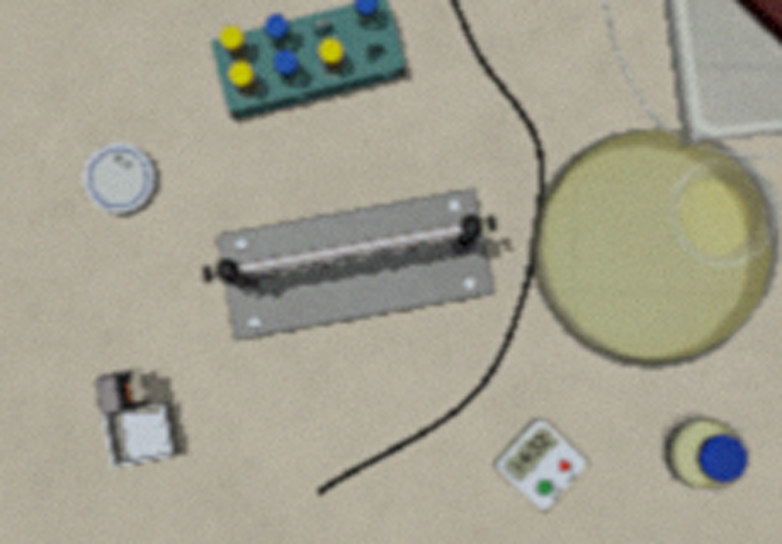

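View pics/side0z.png

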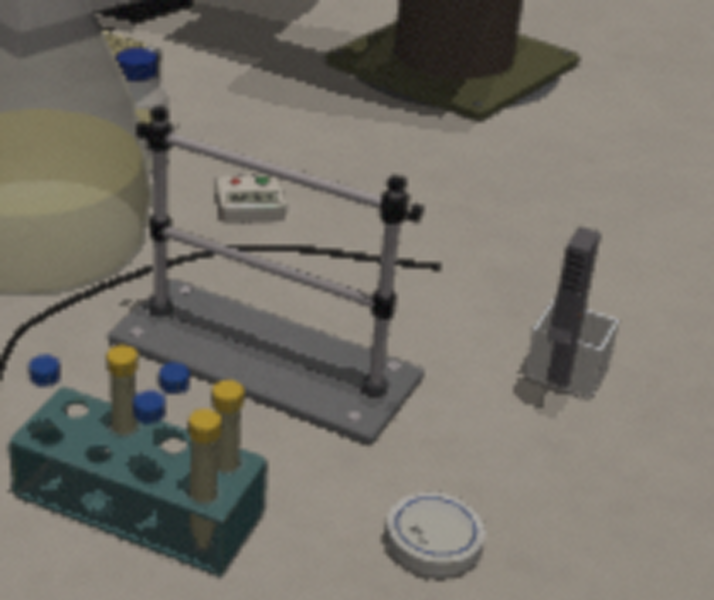

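The top view shows the robot base at the bottom, with the rack in the middle at about (305,207), tilted slightly. The cup is at (241,256) with its hook on the upper (far) side. The side view shows the grip block top at about (420,200).

```bash
python3 - <<'E'
from h import *
import pickle; C=pickle.load(open('c0.pkl','rb'))
T,S=C['top'],C['side']
z=lambda c,u,v:np.array([(200,130) if c is T else (250,130)][0])+np.array([u,v])/3.4
print('base px',proj(T,[0,0,0]), proj(T,[500,0,0]),proj(T,[500,200,0]))
# foot corners in top, z=10
F=[(219,236),(474,190),(492,292),(236,338)]
Fw=[atz(T,z(T,*p),10) for p in F]; print(np.round(Fw,1)); print('foot centre',np.mean(Fw,0))
d=(Fw[0]+Fw[3]-Fw[1]-Fw[2])/2; print('len',np.linalg.norm(d),'yaw y-axis',np.degrees(np.arctan2(-d[0],d[1])))
d=(Fw[0]+Fw[1]-Fw[2]-Fw[3])/2; print('wid',np.linalg.norm(d),np.degrees(np.arctan2(d[1],d[0])))
# bar ends tri
print('postA', tri([(T,z(T,228,270)),(S,z(S,395,190))]))
print('postB', tri([(T,z(T,468,233)),(S,z(S,158,118))]))
# cup rim z=45 top
R=[(104,407),(168,403),(185,456),(113,466)]
Rw=[atz(T,z(T,*p),45) for p in R]; print('rim',np.round(Rw,1),np.mean(Rw,0))
print('block top', [atz(T,z(T,*p),136).round(1) for p in [(97,378),(120,374),(125,408),(101,411)]])
print('block tri', tri([(T,z(T,111,393)),(S,z(S,584,235))]))
for l,n in [('bottle',(410.2,260.7)),('stopwatch',(358.6,264.5)),('dish',(236.7,184.1)),('tubes',(289.7,145.7))]: print(l,atz(T,n,50).round())
for l,a,b in [('block',(238.6,256.5),(418.7,228.7))]: print(tri([(T,a),(S,b)]))
E
```

```text
base px [372.63495107 407.71046297] [374.96001453 226.06294453] [304.55427092 224.45525308]
[[567.8 314.9  10. ]
 [611.2 103.7  10. ]
 [526.4  87.1  10. ]
 [483.5 298.2  10. ]]
foot centre [547.25767501 200.96839311  10.        ]
len 215.5334375973796 yaw y-axis 11.554603215685688
wid 86.18757267053472 11.137567576060004
postA (array([529.33380692, 288.77904224, 169.7628001 ]), [np.float64(0.1545111490658602), np.float64(0.1755859847239814)])
postB (array([562.60129949, 113.29834639, 170.29957893]), [np.float64(1.3587159125794894), np.float64(1.4062929315769754)])
rim [[425.4 398.3  45. ]
 [429.7 347.2  45. ]
 [387.9 332.2  45. ]
 [378.7 389.4  45. ]] [405.40754777 366.78701169  45.        ]
block top [array([449.4, 386.7, 136. ]), array([452.7, 369.8, 136. ]), array([427.7, 365.2, 136. ]), array([425.1, 382.8, 136. ])]
block tri (array([437.73128251, 377.72873618, 133.95732454]), [np.float64(0.6512139531410053), np.float64(0.7452985950759297)])
bottle [407. -90.  50.]
stopwatch [393.  50.  50.]
dish [605. 387.  50.]
tubes [715. 245.  50.]
(array([407.94783701, 375.95846898,  35.04620115]), [np.float64(0.6926366182983492), np.float64(0.7908311962596336)])
```

```bash
cat >> h.py <<'E'
# frame model: tool down, yaw a(deg)= direction of tool z in xy; x_tool = y x z, y=(0,0,-1)
def axes(a):
    a=np.radians(a); z=np.array([np.cos(a),np.sin(a),0]); y=np.array([0,0,-1.]); return np.cross(y,z),y,z
def plan(p0,a0,wps):
    "wps: list of (pos,yaw,nrows); rows printed"
    p=np.array(p0,float);a=a0;out=[]
    for q,b,n in wps:
        q=np.array(q,float)
        dp=(q-p)/n
        for i in range(n):
            da=(b-a0w(a))/(n-i) if False else (b-a)/(n-i)
            x,y,z=axes(a); s=np.array([dp@x,dp@y,dp@z])/10
            s=s.round(2); t=round(-da,1)
            out.append([*s.tolist(),0,t,0]); print(s.tolist(),t)
            p=p+10*(s[0]*x+s[1]*y+s[2]*z); a-=t
    print('end',p.round(1),a)
    return out
E
python3 - <<'E'
from h import *
plan([129.8,-508.7,404.7],-75.69,[([460,-110,404.7],-35,10),([432,376,404.7],11.2,9)])
E
```

```text
[-4.19, 0.0, -3.05] -4.1
[-4.39, 0.0, -2.74] -4.1
[-4.58, 0.0, -2.42] -4.1
[-4.74, 0.0, -2.09] -4.1
[-4.88, 0.0, -1.74] -4.0
[-4.98, 0.0, -1.4] -4.1
[-5.07, 0.0, -1.04] -4.0
[-5.13, 0.0, -0.68] -4.1
[-5.17, 0.0, -0.31] -4.0
[-5.18, 0.0, 0.05] -4.1
[-4.24, 0.0, -3.35] -5.1
[-4.53, 0.0, -2.96] -5.1
[-4.77, 0.0, -2.55] -5.1
[-4.98, 0.0, -2.11] -5.1
[-5.15, 0.0, -1.66] -5.2
[-5.28, 0.0, -1.19] -5.1
[-5.36, 0.0, -0.71] -5.2
[-5.4, 0.0, -0.23] -5.1
[-5.4, 0.0, 0.26] -5.2
end [432.1 376.1 404.7] 11.210000000000003
```

Request:
servo_tool --deltas '[-4.19,0,-3.05,0,-4.1,0,-1,-4.39,0,-2.74,0,-4.1,0,-1,-4.58,0,-2.42,0,-4.1,0,-1,-4.74,0,-2.09,0,-4.1,0,-1,-4.88,0,-1.74,0,-4.0,0,-1,-4.98,0,-1.4,0,-4.1,0,-1,-5.07,0,-1.04,0,-4.0,0,-1,-5.13,0,-0.68,0,-4.1,0,-1,-5.17,0,-0.31,0,-4.0,0,-1,-5.18,0,0.05,0,-4.1,0,-1]'

```text
time: 2.35
tool_pos: [461.0, -108.3, 404.9]
tcp_rot: [-0.857, 1.641, -1.642]
contact_force: [-0.0, -0.3, 0.1]
gripper_width: 1.005
```

Request:
servo_tool --deltas '[-4.24,0,-3.35,0,-5.1,0,-1,-4.53,0,-2.96,0,-5.1,0,-1,-4.77,0,-2.55,0,-5.1,0,-1,-4.98,0,-2.11,0,-5.1,0,-1,-5.15,0,-1.66,0,-5.2,0,-1,-5.28,0,-1.19,0,-5.1,0,-1,-5.36,0,-0.71,0,-5.2,0,-1,-5.4,0,-0.23,0,-5.1,0,-1,-5.4,0,0.26,0,-5.2,0,-1,0,0,0,0,0,0,-1,0,0,0,0,0,0,-1]'

```text
time: 3.72
tool_pos: [431.8, 375.9, 404.4]
tcp_rot: [-1.297, 1.064, -1.064]
contact_force: [0.1, 0.2, 0.2]
gripper_width: 1.003
```

```bash
python3 - <<'E'
from h import *
s=st(); z=Rn.from_rotvec(s['tcp_rot']).as_matrix(); print(z.round(3),np.degrees(np.arctan2(z[1,2],z[0,2])))
import pickle
W=imaging.read_camera('wrist'); cv2.imwrite('pics/w1.png',W['img']); pickle.dump(W,open('w1.pkl','wb'))
print(ray(W,(320,200)),W['mtx'])
for l in ['grip_block','cup','gate','stand']:
    print(l,[(px(b).round(1).tolist(),round(b['confidence'],2)) for b in spotter.boxes_of(W,l)[:3]])
E
```

```text
{'time': 3.725, 'joints': [0.716, 0.343, -0.02, 1.21, -0.001, 2.091], 'tool_pos': [431.831, 375.854, 404.376], 'tcp_rot': [-1.297, 1.064, -1.064], 'contact_force': [0.117, 0.227, 0.171], 'wrist_torque': [-0.011, -0.002, -0.033], 'gripper_width': 1.003}
[[ 0.194 -0.001  0.981]
 [-0.981 -0.001  0.194]
 [ 0.001 -1.    -0.001]] 11.212210426885898
(array([418.58534899, 449.07619529, 374.0511568 ]), array([ 0.05824553, -0.28940164, -0.95543401])) [[309.32056715   0.         319.24681724]
 [  0.         309.32056715 199.26889172]
 [  0.           0.           1.        ]]
grip_block [([311.5, 177.3], 0.62)]
cup [([306.5, 178.8], 0.82)]
gate [([330.4, 175.0], 0.55)]
stand [([384.5, 292.7], 0.59)]
```

View pics/w1.png

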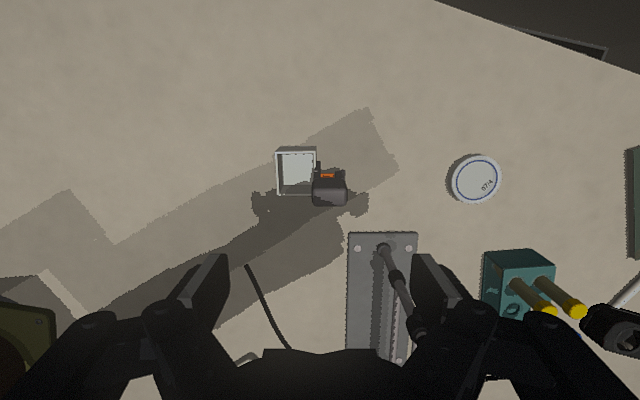

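```bash
python3 - <<'E'
from h import *
import pickle
W=pickle.load(open('w1.pkl','rb'))
cv2.imwrite('pics/w1z.png',cv2.resize(W['img'][135:220,260:380],None,fx=6.5,fy=6.5,interpolation=cv2.INTER_CUBIC))
E
```

```text
(no output)
```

View pics/w1z.png

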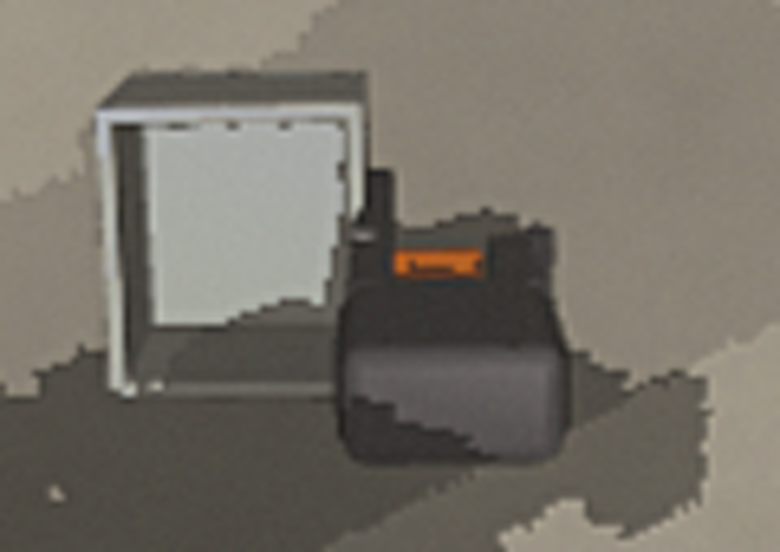

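The wrist zoom shows the grey block top with corners at about (313,188) to (347,206), and the orange gate beside it at (327,175). The edges line up with the image axes.

```bash
python3 - <<'E'
from h import *
import pickle
W=pickle.load(open('w1.pkl','rb'))
f=lambda u,v:(260+(u+.5)/6.5-.5,135+(v+.5)/6.5-.5)
P=[atz(W,f(*p),136) for p in [(343,347),(567,347),(567,465),(345,465)]]; print(np.round(P,1),np.mean(P,0))
ang=lambda a,b:np.degrees(np.arctan2(b[1]-a[1],b[0]-a[0]))
print(ang(P[0],P[1]),ang(P[3],P[2]))
r=[atz(W,f(*p),45) for p in [(97,110),(367,105),(110,393)]]; print(np.round(r,1),ang(r[0],r[1]),ang(r[2],r[0])-90)
# image aligned dir for reference at z136
P0=np.mean(P,0); print('rel cup centre?', np.linalg.norm(r[0]-r[1]),np.linalg.norm(r[0]-r[2]))
# rack foot
F=[atz(W,p,10) for p in [(349,233),(416,232)]];print(np.round(F,1),ang(*F),np.linalg.norm(F[0]-F[1]))
E
```

```text
[[425.2 385.6 136. ]
 [452.1 391.  136. ]
 [455.4 376.1 136. ]
 [428.3 370.7 136. ]] [440.22683995 380.86009919 136.        ]
11.268692018268501 11.27529420520449
[[380.7 392.9  45. ]
 [423.8 402.3  45. ]
 [390.2 345.6  45. ]] 12.314466067495298 11.448669013618314
rel cup centre? 44.15033853324988 48.185544838590246
[[485.6 302.9  10. ]
 [568.8 320.9  10. ]] 12.211338481004072 85.14227072757839
```

Request:
servo_tool --deltas '[-0.24,2.8,0.88,0,0,0,-1,0,3.0,0,0,0,0,-1,0,3.0,0,0,0,0,-1,0,3.0,0,0,0,0,-1,0,1.0,0,0,0,0,-1,0,0,0,0,0,0,-1,0,0,0,0,0,0,-1]'

```text
time: 4.85
tool_pos: [440.8, 380.4, 278.1]
tcp_rot: [-1.293, 1.063, -1.064]
contact_force: [0.7, 0.2, -0.5]
gripper_width: 1.002
```

```bash
python3 - <<'E'
from h import *
st()
W=imaging.read_camera('wrist'); cv2.imwrite('pics/w2.png',W['img'])
E
```

```text
{'time': 4.85, 'joints': [0.712, 0.434, -0.22, 0.914, 0.0, 2.087], 'tool_pos': [440.795, 380.408, 278.099], 'tcp_rot': [-1.293, 1.063, -1.064], 'contact_force': [0.661, 0.189, -0.525], 'wrist_torque': [0.006, 0.032, 0.052], 'gripper_width': 1.002}
```

View pics/w2.png

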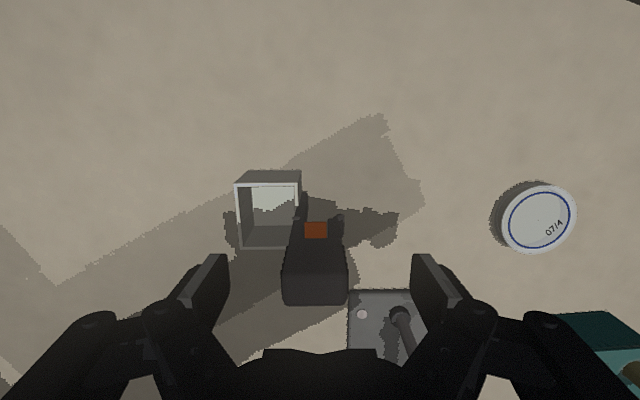

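```bash
python3 - <<'E'
from h import *
s=manip.sense();W=imaging.read_camera('wrist');R=Rn.from_rotvec(s['tcp_rot']).as_matrix();p=np.array(s['tool_pos'])
for q in [(0,155,0),(0,142,0),(0,142,14),(0,142,-14),(8,142,14),(-8,142,14),(-8,142,-14)]: print(q,proj(W,p+R@np.array(q,float)).round(1), (p+R@np.array(q,float)).round(1))
P=[atz(W,q,136) for q in [(282,270),(347,270),(347,304),(282,304)]];print(np.round(P,1),np.mean(P,0))
E
```

```text
(0, 155, 0) [316.6 275.5] [441.1 380.8 123.2]
(0, 142, 0) [316.3 292. ] [441.1 380.8 136.2]
(0, 142, 14) [350. 292.] [454.8 383.5 136.2]
(0, 142, -14) [282.7 292. ] [427.4 378.  136.2]
(8, 142, 14) [349.5 308.4] [456.4 375.6 136.2]
(-8, 142, 14) [350.6 275. ] [453.3 391.3 136.2]
(-8, 142, -14) [282.  274.9] [425.8 385.9 136.2]
[[425.4 388.  136. ]
 [451.4 393.1 136. ]
 [454.9 377.4 136. ]
 [428.  372.1 136. ]] [439.94248744 382.66156485 136.        ]
```

Request:
servo_tool --deltas '[-0.12,0,-0.15,0,0,0,-1,0,0,0,0,0,0,1,0,0,0,0,0,0,1,0,0,0,0,0,0,1,0,0,0,0,0,0,1,0,0,0,0,0,0,1,0,0,0,0,0,0,1,0,0,0,0,0,0,1,0,0,0,0,0,0,1]' --grip_force 50

```text
time: 6.08
tool_pos: [438.6, 381.1, 276.8]
tcp_rot: [-1.295, 1.064, -1.064]
contact_force: [0.9, -0.9, 1.4]
gripper_width: 0.317
```

```bash
python3 - <<'E'
from h import *
st()
W=imaging.read_camera('wrist'); cv2.imwrite('pics/w3.png',W['img'])
E
```

```text
{'time': 6.075, 'joints': [0.715, 0.434, -0.224, 0.912, -0.0, 2.09], 'tool_pos': [438.607, 381.058, 276.811], 'tcp_rot': [-1.295, 1.064, -1.064], 'contact_force': [0.905, -0.872, 1.429], 'wrist_torque': [-0.113, -0.04, 0.03], 'gripper_width': 0.317}
```

View pics/w3.png

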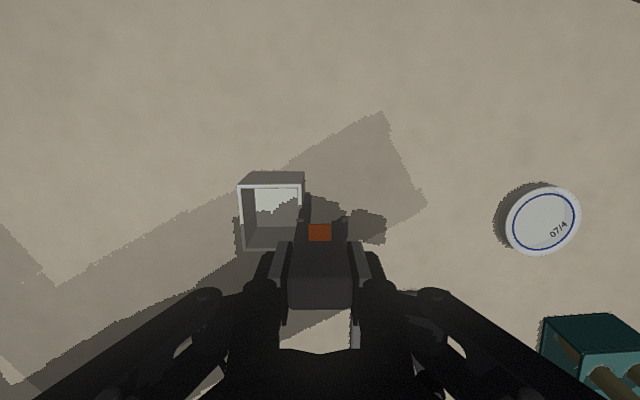

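```bash
python3 - <<'E'
from h import *
plan([438.6,381.1,276.8],11.2,[([438.6,381.1,399],11.2,6),([478,187,399],11.2,7)])
import pickle; C=pickle.load(open('c0.pkl','rb'));T=C['top']
for zz in (150,156,162):
  a=atz(T,(200+240.5/3.4,130+268/3.4),zz);b=atz(T,(200+460/3.4,130+235/3.4),zz);print(zz,a.round(1),b.round(1),np.degrees(np.arctan2(b[0]-a[0],a[1]-b[1])))
E
```

```text
[0.0, -2.04, 0.0] -0.0
[0.0, -2.04, 0.0] -0.0
[0.0, -2.04, 0.0] -0.0
[0.0, -2.04, 0.0] -0.0
[0.0, -2.04, 0.0] -0.0
[0.0, -2.04, 0.0] -0.0
[2.83, 0.0, 0.01] -0.0
[2.83, 0.0, 0.01] -0.0
[2.83, 0.0, 0.01] -0.0
[2.83, 0.0, 0.01] -0.0
[2.83, 0.0, 0.01] -0.0
[2.83, 0.0, 0.01] -0.0
[2.83, 0.0, 0.01] -0.0
end [477.8 186.9 399.2] 11.2
150 [532.5 281.6 150. ] [560.6 120.6 150. ] 9.901294635450686
156 [532.1 280.9 156. ] [560.  120.9 156. ] 9.901294635450718
162 [531.7 280.3 162. ] [559.5 121.2 162. ] 9.901294635450672
```

Request:
servo_tool --deltas '[0,-1.0,0,0,0,0,1,0,-2.0,0,0,0,0,1,0,-2.5,0,0,0,0,1,0,-2.5,0,0,0,0,1,0,-2.5,0,0,0,0,1,0,-1.7,0,0,0,0,1,0,0,0,0,0,0,1,0,0,0,0,0,0,1]'

```text
time: 7.12
tool_pos: [438.2, 380.8, 397.9]
tcp_rot: [-1.297, 1.064, -1.064]
contact_force: [0.4, -0.1, -2.1]
gripper_width: 0.321
```

Request:
servo_tool --deltas '[2.0,0,0,0,0,0,1,3.0,0,0,0,0,0,1,3.4,0,0,0,0,0,1,3.4,0,0,0,0,0,1,3.4,0,0,0,0,0,1,3.0,0,0,0,0,0,1,1.6,0,0,0,0,0,1,0,0,0,0,0,0,1,0,0,0,0,0,0,1,0,0,0,0,0,0,1]'

```text
time: 8.38
tool_pos: [476.9, 187.6, 398.6]
tcp_rot: [-1.296, 1.063, -1.063]
contact_force: [-1.2, 0.5, -1.9]
gripper_width: 0.322
```

```bash
python3 - <<'E'
from h import *
import pickle
st(); C={}
for n in ['wrist','top','side']:
    c=C[n]=imaging.read_camera(n); cv2.imwrite(f'pics/{n}4.png',c['img'])
pickle.dump(C,open('c4.pkl','wb'))
cv2.imwrite('pics/t4z.png',cv2.resize(C['top']['img'][170:250,250:360],None,fx=7,fy=7,interpolation=cv2.INTER_CUBIC))
cv2.imwrite('pics/s4z.png',cv2.resize(C['side']['img'][120:260,270:410],None,fx=4.2,fy=4.2,interpolation=cv2.INTER_CUBIC))
E
```

```text
{'time': 8.375, 'joints': [0.375, 0.241, -0.18, 1.15, 0.0, 1.748], 'tool_pos': [476.91, 187.611, 398.628], 'tcp_rot': [-1.296, 1.063, -1.063], 'contact_force': [-1.188, 0.531, -1.929], 'wrist_torque': [-0.013, -0.069, -0.025], 'gripper_width': 0.322}
```

View pics/wrist4.png

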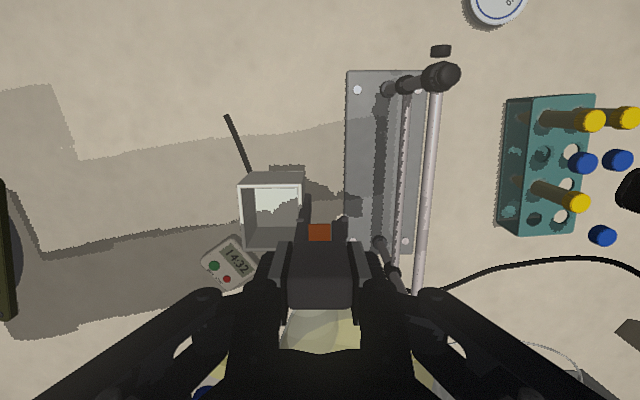

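View pics/t4z.png

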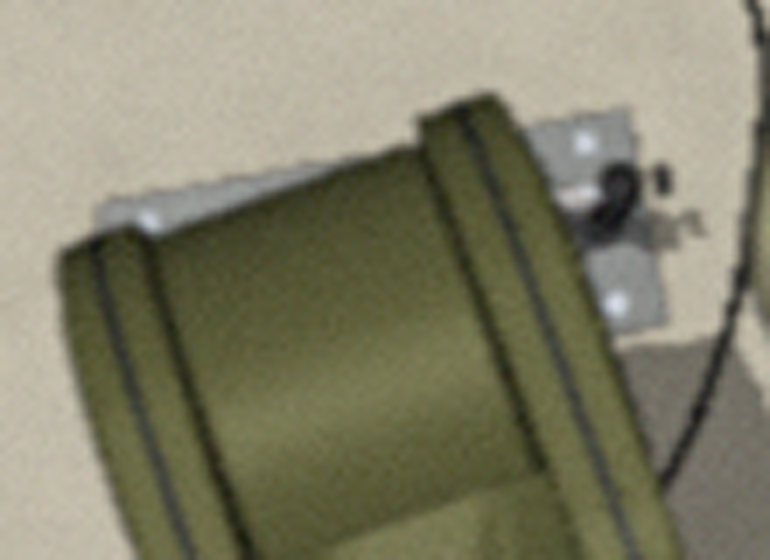

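View pics/s4z.png

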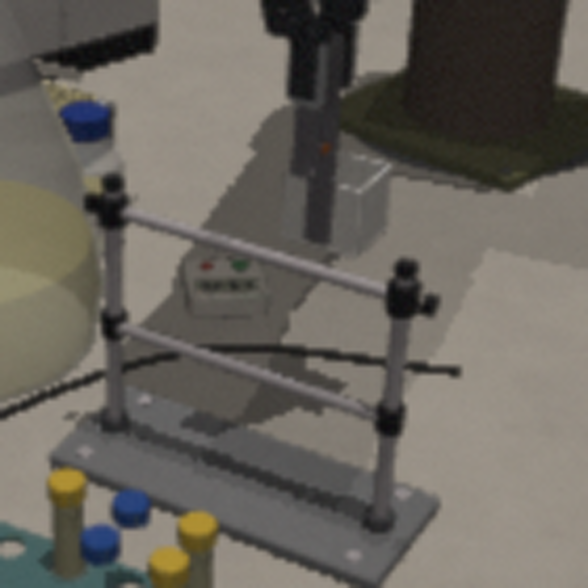

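```bash
python3 - <<'E'
from h import *
import pickle
C=pickle.load(open('c4.pkl','rb'));C0=pickle.load(open('c0.pkl','rb'))
W,S,T=C['wrist'],C['side'],C0['top']
for zz in (150,156,162):
    a,b=atz(W,(437,95),zz),atz(W,(419,290),zz);print(zz,a.round(1),b.round(1),'yaw',np.degrees(np.arctan2(b[0]-a[0],a[1]-b[1])))
def plane(c,p,q):
    o,d=ray(c,p);_,e=ray(c,q);n=np.cross(d,e);n/=np.linalg.norm(n);return n,n@o
Ls={'W':plane(W,(437,95),(419,290)),'S':plane(S,(270+125/4.2,120+213/4.2),(270+388/4.2,120+292/4.2)),'T':plane(T,(200+240.5/3.4,130+268/3.4),(200+460/3.4,130+235/3.4))}
for k in ['WS','TS','WT']:
    (n,d),(m,e)=Ls[k[0]],Ls[k[1]]; u=np.cross(n,m);u/=np.linalg.norm(u)
    p=np.linalg.solve([n,m,[0,1,0]],[d,e,201]);print(k,p.round(1),u.round(3),'yaw',np.degrees(np.arctan2(u[0],-u[1]))%180)
fl=[atz(W,p,10) for p in [(347,72),(344.5,240)]];print('foot',np.round(fl,1))
E
```

```text
150 [539.4 282.5 150. ] [570.8 136.  150. ] yaw 12.097645518877524
156 [537.3 281.9 156. ] [567.8 139.5 156. ] yaw 12.097645518877547
162 [535.2 281.3 162. ] [564.9 142.9 162. ] yaw 12.09764551887757
WS [552.7 201.  161.3] [ 0.209 -0.978  0.003] yaw 12.04457406832349
TS [546.  201.  157.2] [ 0.174 -0.985 -0.02 ] yaw 9.99389228568282
WT [543.5 201.  186.1] [-0.159  0.978 -0.137] yaw 9.252885195843874
foot [[485.9 299.9  10. ]
 [526.5 107.2  10. ]]
```

Request:
servo_tool --deltas '[0,0,1.2,0,0,0,1,0,0,2.0,0,0,0,1,0,0,2.0,0,0,0,1,0,0,1.2,0,0,0,1,0,0,0,0,0,0,1,0,0,0,0,0,0,1]'

```text
time: 9.28
tool_pos: [539.4, 199.2, 398.5]
tcp_rot: [-1.296, 1.064, -1.063]
contact_force: [0.5, -0.5, -2.1]
gripper_width: 0.318
```

```bash
python3 - <<'E'
from h import *
import pickle
st(); C={}
for n in ['wrist','side']:
    c=C[n]=imaging.read_camera(n); cv2.imwrite(f'pics/{n}5.png',c['img'])
cv2.imwrite('pics/s5z.png',cv2.resize(C['side']['img'][110:260,270:410],None,fx=4,fy=4,interpolation=cv2.INTER_CUBIC))
E
```

```text
{'time': 9.275, 'joints': [0.354, 0.349, -0.026, 1.197, 0.0, 1.729], 'tool_pos': [539.364, 199.156, 398.525], 'tcp_rot': [-1.296, 1.064, -1.063], 'contact_force': [0.468, -0.514, -2.104], 'wrist_torque': [-0.019, -0.026, 0.051], 'gripper_width': 0.318}
```

View pics/wrist5.png

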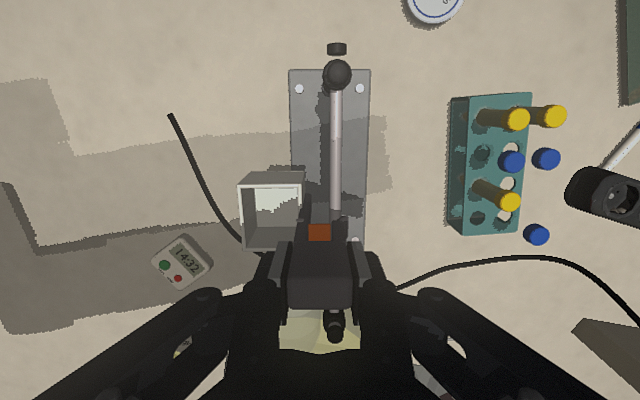

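View pics/s5z.png

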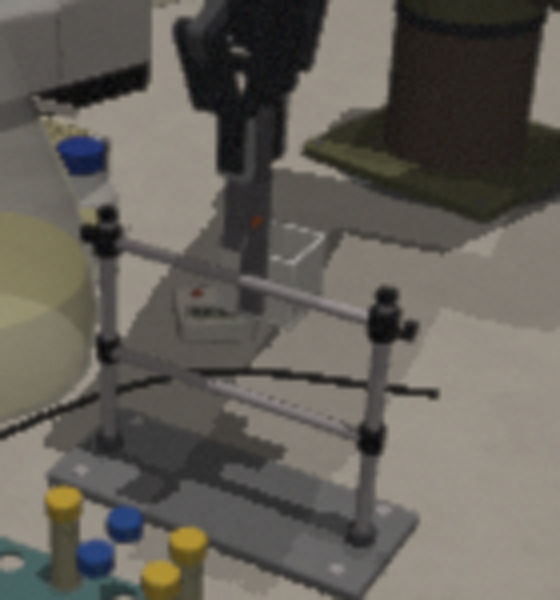

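Request:
servo_tool --deltas '[0,0,0.2,0,0,0,1,0,0,0.2,0,0,0,1,0,0,0.2,0,0,0,1,0,0,0,0,0,0,1,0,0,0,0,0,0,1]'

```text
time: 10.0
tool_pos: [545.7, 200.4, 398.7]
tcp_rot: [-1.296, 1.064, -1.064]
contact_force: [0.9, 0.5, -2.6]
gripper_width: 0.321
```

Request:
servo_tool --deltas '[0,0,0.1,0,0,0,1,0,0,0.1,0,0,0,1,0,0,0,0,0,0,1,0,0,0,0,0,0,1]'

```text
time: 10.5
tool_pos: [547.6, 200.8, 398.7]
tcp_rot: [-1.295, 1.064, -1.064]
contact_force: [-0.3, 0.1, -1.5]
gripper_width: 0.32
```

Request:
servo_tool --deltas '[0,0,0.1,0,0,0,1,0,0,0.1,0,0,0,1,0,0,0,0,0,0,1,0,0,0,0,0,0,1]'

```text
time: 11.0
tool_pos: [549.6, 201.2, 398.7]
tcp_rot: [-1.295, 1.064, -1.064]
contact_force: [0.4, 0.6, -1.2]
gripper_width: 0.32
```

Request:
servo_tool --deltas '[0,0,0.1,0,0,0,1,0,0,0,0,0,0,1,0,0,0,0,0,0,1]'

```text
time: 11.38
tool_pos: [550.6, 201.4, 398.7]
tcp_rot: [-1.295, 1.064, -1.064]
contact_force: [-0.3, -0.0, -1.9]
gripper_width: 0.318
```

Request:
servo_tool --deltas '[0,0,0.1,0,0,0,1,0,0,0,0,0,0,1,0,0,0,0,0,0,1]'

```text
time: 11.75
tool_pos: [551.6, 201.6, 398.7]
tcp_rot: [-1.295, 1.064, -1.064]
contact_force: [-0.5, -0.4, -1.7]
gripper_width: 0.32
```

```bash
python3 - <<'E'
from h import *
st(); C={}
for n in ['wrist','side']:
    c=C[n]=imaging.read_camera(n); cv2.imwrite(f'pics/{n}6.png',c['img'])
cv2.imwrite('pics/s6z.png',cv2.resize(C['side']['img'][150:220,300:380],None,fx=8,fy=8,interpolation=cv2.INTER_CUBIC))
cv2.imwrite('pics/w6z.png',cv2.resize(C['wrist']['img'][150:350,240:400],None,fx=3,fy=3,interpolation=cv2.INTER_CUBIC))
E
```

```text
{'time': 11.75, 'joints': [0.35, 0.37, 0.007, 1.208, 0.0, 1.725], 'tool_pos': [551.559, 201.571, 398.709], 'tcp_rot': [-1.295, 1.064, -1.064], 'contact_force': [-0.486, -0.418, -1.708], 'wrist_torque': [0.034, 0.008, -0.036], 'gripper_width': 0.32}
```

View pics/w6z.png

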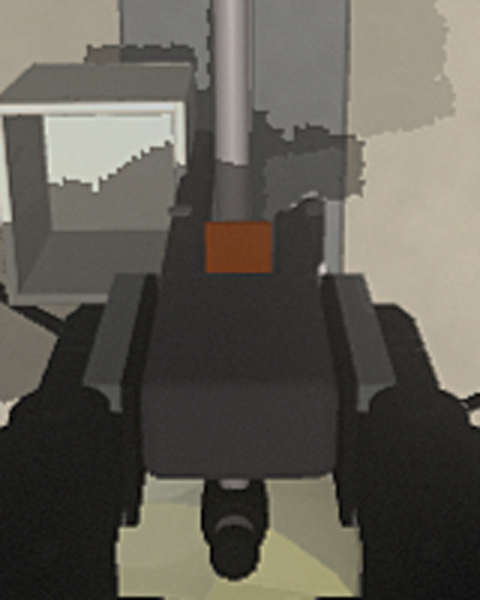

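View pics/s6z.png

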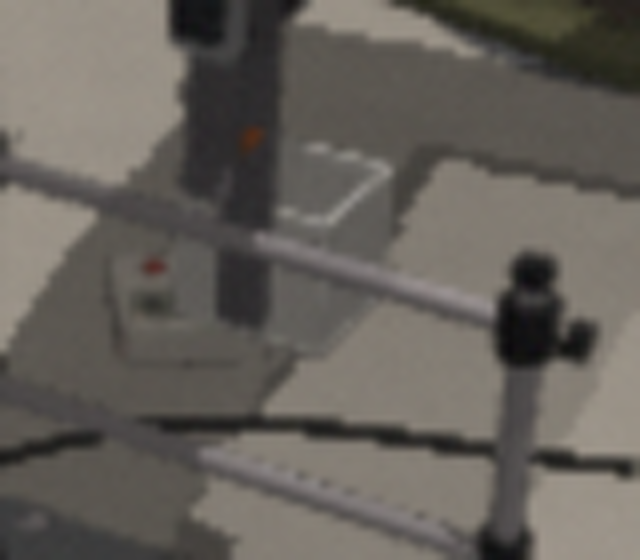

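Request:
servo_tool --deltas '[0,0.2,-0.12,0,0,0,1,0,0.4,0,0,0,0,1,0,0.4,0,0,0,0,1,0,0.4,0,0,0,0,1,0,0.4,0,0,0,0,1,0,0.2,0,0,0,0,1,0,0,0,0,0,0,1,0,0,0,0,0,0,1]'

```text
time: 12.85
tool_pos: [550.4, 201.4, 378.8]
tcp_rot: [-1.295, 1.064, -1.064]
contact_force: [0.2, 0.5, -2.2]
gripper_width: 0.321
```

Request:
servo_tool --deltas '[0,0.2,0,0,0,0,1,0,0.2,0,0,0,0,1,0,0,0,0,0,0,1]'

```text
time: 13.22
tool_pos: [550.3, 201.3, 374.4]
tcp_rot: [-1.296, 1.064, -1.064]
contact_force: [0.5, 0.8, -0.9]
gripper_width: 0.323
```

```bash
python3 - <<'E'
from h import *
st(); C={}
for n in ['wrist','side']:
    c=C[n]=imaging.read_camera(n); cv2.imwrite(f'pics/{n}7.png',c['img'])
a=cv2.resize(C['side']['img'][150:220,310:370],None,fx=7,fy=7,interpolation=cv2.INTER_CUBIC)[:490,:400]
b=cv2.resize(C['wrist']['img'][180:343,255:385],None,fx=3,fy=3,interpolation=cv2.INTER_CUBIC)
h=489; cv2.imwrite('pics/z7.png',np.hstack([a[:h],b[:h]]))
E
```

```text
{'time': 13.225, 'joints': [0.351, 0.378, -0.045, 1.149, -0.0, 1.726], 'tool_pos': [550.279, 201.328, 374.45], 'tcp_rot': [-1.296, 1.064, -1.064], 'contact_force': [0.53, 0.848, -0.903], 'wrist_torque': [0.037, 0.004, 0.009], 'gripper_width': 0.323}
```

View pics/z7.png

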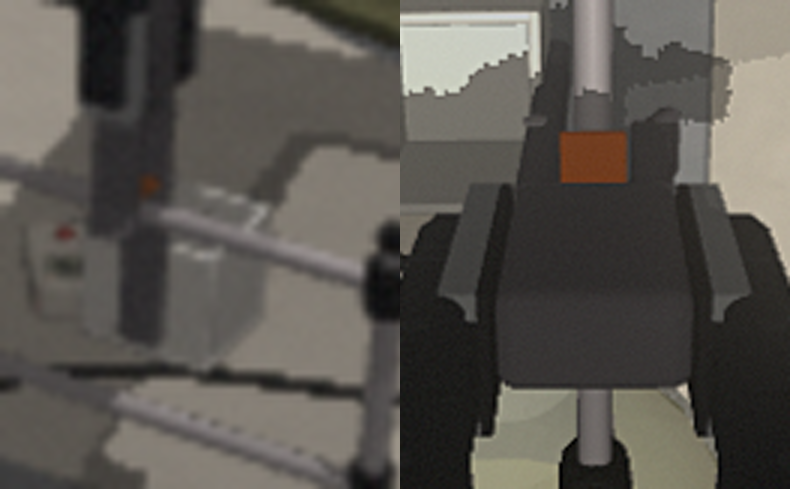

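The wrist zoom shows the bar at column 594, centred on the gate at 594 and the block at 595. The side view shows the bar just under the gate. I'll carry on down gently.

Request:
servo_tool --deltas '[0,0.1,0,0,0,0,1,0,0.1,0,0,0,0,1,0,0,0,0,0,0,1]'

```text
time: 13.7
tool_pos: [550.4, 201.3, 372.8]
tcp_rot: [-1.295, 1.064, -1.064]
contact_force: [-0.6, 1.0, -0.1]
gripper_width: 0.316
```

Request:
servo_tool --deltas '[0,0.1,0,0,0,0,1,0,0.1,0,0,0,0,1,0,0,0,0,0,0,1]'

```text
time: 14.08
tool_pos: [550.3, 201.3, 371.2]
tcp_rot: [-1.295, 1.064, -1.064]
contact_force: [-1.9, -0.9, 4.5]
gripper_width: 0.32
```

Request:
servo_tool --deltas '[0,0.1,0,0,0,0,1,0,0.1,0,0,0,0,1,0,0,0,0,0,0,1]'

```text
time: 14.45
tool_pos: [550.5, 201.4, 368.9]
tcp_rot: [-1.295, 1.064, -1.064]
contact_force: [-1.4, -0.2, 5.0]
gripper_width: 0.321
```

Request:
servo_tool --deltas '[0,0.1,0,0,0,0,1,0,0.1,0,0,0,0,1,0,0,0,0,0,0,1]'

```text
time: 14.82
tool_pos: [550.7, 201.4, 367.2]
tcp_rot: [-1.294, 1.063, -1.064]
contact_force: [-2.2, -0.3, 6.1]
gripper_width: 0.322
```

Request:
servo_tool --deltas '[0,0.1,0,0,0,0,1,0,0.1,0,0,0,0,1,0,0.1,0,0,0,0,1,0,0,0,0,0,0,1]'

```text
time: 15.32
tool_pos: [550.2, 201.4, 364.0]
tcp_rot: [-1.295, 1.064, -1.064]
contact_force: [-1.9, -0.3, 5.1]
gripper_width: 0.321
```

Request:
servo_tool --deltas '[0,0.1,0,0,0,0,1,0,0.1,0,0,0,0,1,0,0.1,0,0,0,0,1,0,0,0,0,0,0,1]'

```text
time: 15.82
tool_pos: [549.9, 201.3, 360.3]
tcp_rot: [-1.297, 1.065, -1.063]
contact_force: [-4.2, -0.3, 3.7]
gripper_width: 0.316
```

Request:
servo_tool --deltas '[0,0.1,0,0,0,0,1,0,0.1,0,0,0,0,1,0,0.1,0,0,0,0,1,0,0,0,0,0,0,1]'

```text
time: 16.32
tool_pos: [550.1, 201.2, 357.2]
tcp_rot: [-1.297, 1.065, -1.063]
contact_force: [-2.6, -1.1, 2.3]
gripper_width: 0.319
```

```bash
cat > look.py <<'E'
from h import *
k=sys.argv[1]
st(); C={}
for n in ['wrist','side']:
    c=C[n]=imaging.read_camera(n); cv2.imwrite(f'pics/{n}{k}.png',c['img'])
a=cv2.resize(C['side']['img'][150:220,310:370],None,fx=7,fy=7,interpolation=cv2.INTER_CUBIC)[:490,:400]
b=cv2.resize(C['wrist']['img'][180:343,255:385],None,fx=3,fy=3,interpolation=cv2.INTER_CUBIC)
h=489; cv2.imwrite(f'pics/z{k}.png',np.hstack([a[:h],b[:h]]))
E
python3 look.py 8
```

```text
{'time': 16.325, 'joints': [0.351, 0.387, -0.077, 1.108, 0.0, 1.726], 'tool_pos': [550.115, 201.244, 357.215], 'tcp_rot': [-1.297, 1.065, -1.063], 'contact_force': [-2.638, -1.056, 2.292], 'wrist_torque': [-0.141, 0.927, -0.013], 'gripper_width': 0.319}
```

View pics/z8.png

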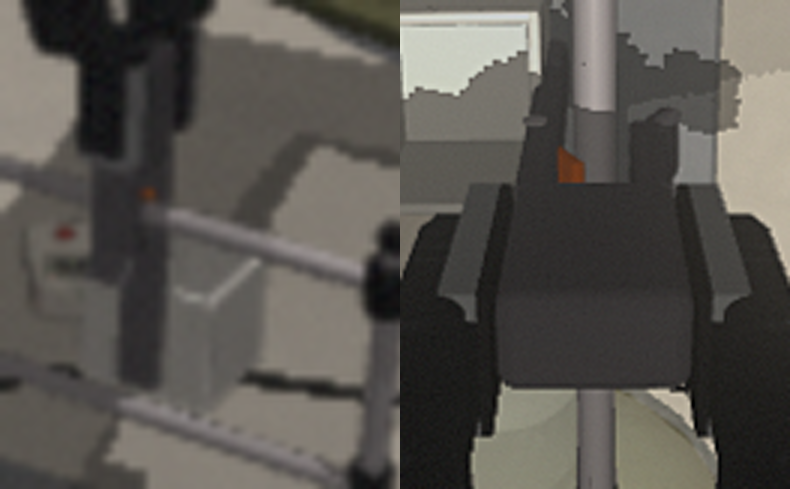

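The gate shows nearly upright against the shank at about (570,165) in the zoom, so the bar is entering. I'll continue in 1 mm steps.

Request:
servo_tool --deltas '[0,0.1,0,0,0,0,1,0,0.1,0,0,0,0,1,0,0.1,0,0,0,0,1,0,0,0,0,0,0,1]'

```text
time: 16.92
tool_pos: [550.3, 201.3, 354.5]
tcp_rot: [-1.296, 1.064, -1.064]
contact_force: [-4.0, -0.1, 2.1]
gripper_width: 0.32
```

Request:
servo_tool --deltas '[0,0.1,0,0,0,0,1,0,0.1,0,0,0,0,1,0,0,0,0,0,0,1]'

```text
time: 17.3
tool_pos: [550.2, 201.3, 352.4]
tcp_rot: [-1.296, 1.064, -1.064]
contact_force: [-4.0, -1.1, 1.1]
gripper_width: 0.317
```

Request:
servo_tool --deltas '[0,0.1,0,0,0,0,1,0,0.1,0,0,0,0,1,0,0,0,0,0,0,1]'

```text
time: 17.68
tool_pos: [549.8, 201.1, 349.5]
tcp_rot: [-1.298, 1.065, -1.063]
contact_force: [0.0, -0.2, -1.9]
gripper_width: 0.32
```

Request:
servo_tool --deltas '[0,0.1,0,0,0,0,1,0,0,0,0,0,0,1,0,0,0,0,0,0,1]'

```text
time: 18.05
tool_pos: [550.9, 201.5, 350.0]
tcp_rot: [-1.294, 1.063, -1.064]
contact_force: [-0.3, 0.6, -1.0]
gripper_width: 0.32
```

Request:
servo_tool --deltas '[0,0.1,0,0,0,0,1,0,0,0,0,0,0,1,0,0,0,0,0,0,1]'

```text
time: 18.42
tool_pos: [550.4, 201.3, 348.7]
tcp_rot: [-1.295, 1.064, -1.064]
contact_force: [0.1, 0.0, -1.0]
gripper_width: 0.32
```

Request:
servo_tool --deltas '[0,0.05,0,0,0,0,1,0,0,0,0,0,0,1,0,0,0,0,0,0,1]'

```text
time: 18.8
tool_pos: [550.4, 201.3, 348.2]
tcp_rot: [-1.295, 1.064, -1.064]
contact_force: [1.0, 0.3, -1.5]
gripper_width: 0.321
```

```bash
python3 look.py 9
```

```text
{'time': 18.8, 'joints': [0.351, 0.392, -0.094, 1.086, -0.0, 1.726], 'tool_pos': [550.37, 201.344, 348.216], 'tcp_rot': [-1.295, 1.064, -1.064], 'contact_force': [1.017, 0.291, -1.514], 'wrist_torque': [-0.009, -0.021, -0.004], 'gripper_width': 0.321}
```

View pics/z9.png

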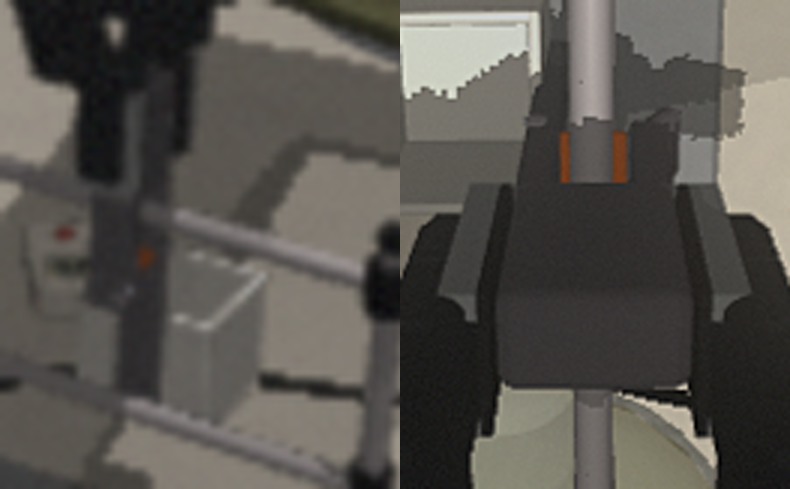

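The gate is shut under the bar: orange shows on both sides beneath it at (565,155) and (620,155). It isn't bottomed yet, so I'll feel for home.

Request:
servo_tool --deltas '[0,0.05,0,0,0,0,1,0,0,0,0,0,0,1,0,0,0,0,0,0,1]'

```text
time: 19.27
tool_pos: [550.4, 201.3, 347.7]
tcp_rot: [-1.295, 1.064, -1.064]
contact_force: [-0.1, 0.5, -1.1]
gripper_width: 0.32
```

Request:
servo_tool --deltas '[0,0.05,0,0,0,0,1,0,0,0,0,0,0,1,0,0,0,0,0,0,1]'

```text
time: 19.65
tool_pos: [550.4, 201.3, 347.2]
tcp_rot: [-1.295, 1.064, -1.064]
contact_force: [-0.2, 0.0, -2.0]
gripper_width: 0.318
```

Request:
servo_tool --deltas '[0,0.05,0,0,0,0,1,0,0,0,0,0,0,1,0,0,0,0,0,0,1]'

```text
time: 20.02
tool_pos: [550.4, 201.3, 346.7]
tcp_rot: [-1.295, 1.064, -1.064]
contact_force: [0.5, 0.7, -1.4]
gripper_width: 0.319
```

Request:
servo_tool --deltas '[0,0.05,0,0,0,0,1,0,0,0,0,0,0,1,0,0,0,0,0,0,1]'

```text
time: 20.4
tool_pos: [550.4, 201.3, 346.2]
tcp_rot: [-1.295, 1.064, -1.064]
contact_force: [0.4, -0.2, -1.5]
gripper_width: 0.321
```

Request:
servo_tool --deltas '[0,0.05,0,0,0,0,1,0,0,0,0,0,0,1,0,0,0,0,0,0,1]'

```text
time: 20.78
tool_pos: [550.4, 201.3, 345.7]
tcp_rot: [-1.295, 1.064, -1.064]
contact_force: [-0.8, -0.2, -1.9]
gripper_width: 0.319
```

Request:
servo_tool --deltas '[0,0.05,0,0,0,0,1,0,0,0,0,0,0,1,0,0,0,0,0,0,1]'

```text
time: 21.15
tool_pos: [550.4, 201.4, 345.3]
tcp_rot: [-1.295, 1.064, -1.064]
contact_force: [0.1, -1.3, -0.6]
gripper_width: 0.317
```

Request:
servo_tool --deltas '[0,0.05,0,0,0,0,1,0,0,0,0,0,0,1,0,0,0,0,0,0,1]'

```text
time: 21.52
tool_pos: [550.4, 201.3, 345.2]
tcp_rot: [-1.295, 1.063, -1.064]
contact_force: [-0.9, -0.0, 5.1]
gripper_width: 0.324
```

Request:
servo_tool --deltas '[0,0.05,0,0,0,0,1,0,0,0,0,0,0,1,0,0,0,0,0,0,1]'

```text
time: 21.9
tool_pos: [550.3, 201.3, 345.2]
tcp_rot: [-1.295, 1.063, -1.064]
contact_force: [-1.9, -0.9, 7.2]
gripper_width: 0.323
```

```bash
python3 -c "
from h import *
st()"
```

```text
{'time': 21.9, 'joints': [0.351, 0.393, -0.1, 1.077, 0.0, 1.726], 'tool_pos': [550.331, 201.326, 345.173], 'tcp_rot': [-1.295, 1.063, -1.064], 'contact_force': [-1.946, -0.859, 7.21], 'wrist_torque': [-0.191, 0.44, -0.011], 'gripper_width': 0.323}
```

Home is felt: z stops at 345.2 with about 7 N upward. Now the tug.

Request:
servo_tool --deltas '[0,-0.2,0,0,0,0,1,0,-0.3,0,0,0,0,1,0,-0.3,0,0,0,0,1,0,-0.3,0,0,0,0,1,0,-0.2,0,0,0,0,1,0,0,0,0,0,0,1,0,0,0,0,0,0,1]'

```text
time: 22.78
tool_pos: [550.3, 201.3, 357.2]
tcp_rot: [-1.296, 1.064, -1.064]
contact_force: [-0.6, -0.2, -1.7]
gripper_width: 0.318
```

Request:
servo_tool --deltas '[0,-0.1,0,0,0,0,1,0,0,0,0,0,0,1,0,0,0,0,0,0,1]'

```text
time: 23.15
tool_pos: [550.4, 201.3, 358.2]
tcp_rot: [-1.295, 1.064, -1.064]
contact_force: [-0.8, 0.6, -1.8]
gripper_width: 0.316
```

Request:
servo_tool --deltas '[0,-0.1,0,0,0,0,1,0,0,0,0,0,0,1,0,0,0,0,0,0,1]'

```text
time: 23.52
tool_pos: [550.4, 201.3, 359.2]
tcp_rot: [-1.295, 1.064, -1.064]
contact_force: [0.3, 0.4, -1.7]
gripper_width: 0.322
```

Request:
servo_tool --deltas '[0,-0.05,0,0,0,0,1,0,0,0,0,0,0,1,0,0,0,0,0,0,1]'

```text
time: 23.9
tool_pos: [550.4, 201.3, 359.7]
tcp_rot: [-1.295, 1.064, -1.064]
contact_force: [-0.2, 0.2, -2.1]
gripper_width: 0.325
```

Request:
servo_tool --deltas '[0,-0.05,0,0,0,0,1,0,0,0,0,0,0,1,0,0,0,0,0,0,1]'

```text
time: 24.28
tool_pos: [550.4, 201.3, 360.2]
tcp_rot: [-1.295, 1.064, -1.064]
contact_force: [0.9, 0.2, -1.1]
gripper_width: 0.321
```

Request:
servo_tool --deltas '[0,-0.05,0,0,0,0,1,0,0,0,0,0,0,1,0,0,0,0,0,0,1]'

```text
time: 24.65
tool_pos: [550.4, 201.3, 360.7]
tcp_rot: [-1.295, 1.064, -1.064]
contact_force: [-0.1, -0.5, -1.5]
gripper_width: 0.314
```

Request:
servo_tool --deltas '[0,-0.05,0,0,0,0,1,0,0,0,0,0,0,1,0,0,0,0,0,0,1]'

```text
time: 25.02
tool_pos: [550.4, 201.3, 361.2]
tcp_rot: [-1.295, 1.064, -1.064]
contact_force: [-1.2, 0.7, -1.1]
gripper_width: 0.32
```

Request:
servo_tool --deltas '[0,-0.05,0,0,0,0,1,0,0,0,0,0,0,1,0,0,0,0,0,0,1]'

```text
time: 25.4
tool_pos: [550.4, 201.3, 361.7]
tcp_rot: [-1.295, 1.064, -1.064]
contact_force: [-0.2, 0.2, -1.5]
gripper_width: 0.32
```

Request:
servo_tool --deltas '[0,-0.05,0,0,0,0,1,0,0,0,0,0,0,1,0,0,0,0,0,0,1]'

```text
time: 25.78
tool_pos: [550.4, 201.3, 362.0]
tcp_rot: [-1.296, 1.064, -1.064]
contact_force: [0.1, -0.8, -3.6]
gripper_width: 0.317
```

```bash
python3 look.py 10
```

```text
{'time': 25.775, 'joints': [0.351, 0.384, -0.068, 1.119, -0.0, 1.726], 'tool_pos': [550.37, 201.338, 362.033], 'tcp_rot': [-1.296, 1.064, -1.064], 'contact_force': [0.063, -0.793, -3.643], 'wrist_torque': [0.057, -0.159, 0.042], 'gripper_width': 0.317}
```

View pics/z10.png

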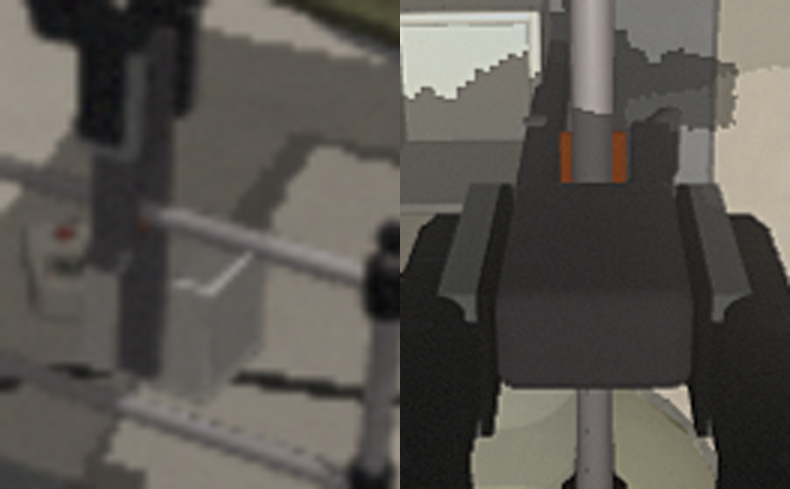

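Request:
servo_tool --deltas '[0,-0.03,0,0,0,0,1,0,0,0,0,0,0,1,0,0,0,0,0,0,1]'

```text
time: 26.25
tool_pos: [550.3, 201.3, 362.1]
tcp_rot: [-1.296, 1.064, -1.064]
contact_force: [0.5, 0.5, -6.1]
gripper_width: 0.316
```

Request:
servo_tool --deltas '[0,0,0,0,0,0,1,0,0,0,0,0,0,1]'

```text
time: 26.5
tool_pos: [550.3, 201.3, 362.2]
tcp_rot: [-1.296, 1.064, -1.064]
contact_force: [1.4, 1.3, -7.9]
gripper_width: 0.321
```

Tug proven: z held at 362.1–362.2 with about 5–6 N net. Lowering back onto the bar.

Request:
servo_tool --deltas '[0,0.2,0,0,0,0,1,0,0.3,0,0,0,0,1,0,0.3,0,0,0,0,1,0,0.3,0,0,0,0,1,0,0.3,0,0,0,0,1,0,0.2,0,0,0,0,1,0,0.1,0,0,0,0,1,0,0,0,0,0,0,1,0,0,0,0,0,0,1]'

```text
time: 27.62
tool_pos: [550.4, 201.4, 345.6]
tcp_rot: [-1.295, 1.064, -1.064]
contact_force: [0.0, -0.0, -1.2]
gripper_width: 0.317
```

Request:
servo_tool --deltas '[0,0.04,0,0,0,0,1,0,0,0,0,0,0,1,0,0,0,0,0,0,1]'

```text
time: 28.0
tool_pos: [550.4, 201.4, 345.3]
tcp_rot: [-1.295, 1.064, -1.064]
contact_force: [0.5, 0.7, 0.4]
gripper_width: 0.318
```

Request:
servo_tool --deltas '[0,0,0,0,0,0,0.2,0,0,0,0,0,0,0.1,0,0,0,0,0,0,0,0,0,0,0,0,0,-0.2,0,0,0,0,0,0,-0.5,0,0,0,0,0,0,-1,0,0,0,0,0,0,-1,0,0,0,0,0,0,-1,0,0,0,0,0,0,-1]'

```text
time: 29.12
tool_pos: [550.4, 201.3, 345.1]
tcp_rot: [-1.295, 1.064, -1.064]
contact_force: [0.1, 0.2, -1.3]
gripper_width: 0.998
```

```bash
python3 look.py 11
```

```text
{'time': 29.125, 'joints': [0.351, 0.393, -0.099, 1.078, 0.0, 1.726], 'tool_pos': [550.368, 201.332, 345.112], 'tcp_rot': [-1.295, 1.064, -1.064], 'contact_force': [0.05, 0.155, -1.341], 'wrist_torque': [-0.007, 0.007, 0.015], 'gripper_width': 0.998}
```

View pics/z11.png

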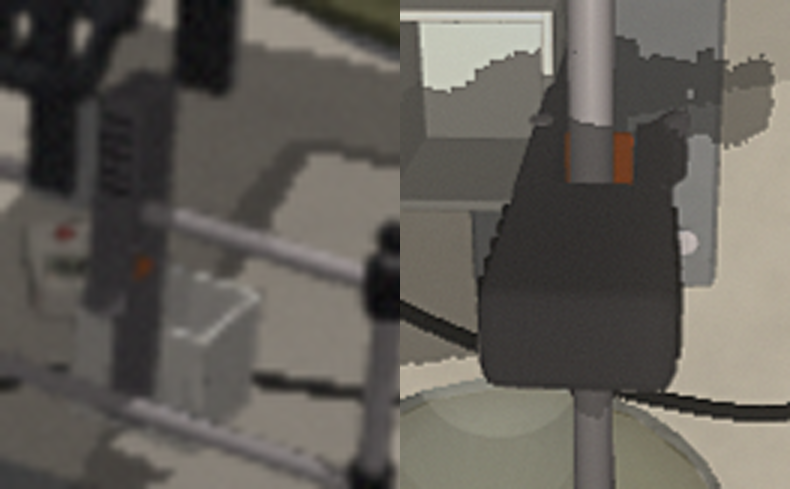

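The gripper is open and the cup hangs, tilted slightly back, with the gate shut under the bar. Now I'll retreat straight up.

Request:
servo_tool --deltas '[0,-1.0,0,0,0,0,-1,0,-2.0,0,0,0,0,-1,0,-2.5,0,0,0,0,-1,0,-2.5,0,0,0,0,-1,0,-2.0,-1.0,0,0,0,-1,0,0,-4.0,0,0,0,-1,0,0,-5.0,0,0,0,-1,0,0,-4.0,0,0,0,-1,0,0,0,0,0,0,-1,0,0,0,0,0,0,-1]'

```text
time: 30.48
tool_pos: [413.6, 174.3, 446.0]
tcp_rot: [-1.293, 1.062, -1.064]
contact_force: [-0.4, -0.2, -0.2]
gripper_width: 1.003
```

Request:
servo_tool --deltas '[0,0,0,0,0,0,-1,0,0,0,0,0,0,-1,0,0,0,0,0,0,-1,0,0,0,0,0,0,-1,0,0,0,0,0,0,-1,0,0,0,0,0,0,-1,0,0,0,0,0,0,-1,0,0,0,0,0,0,-1]'

```text
time: 31.48
tool_pos: [413.0, 174.1, 445.1]
tcp_rot: [-1.295, 1.064, -1.064]
contact_force: [0.1, 0.2, 0.2]
gripper_width: 1.002
```

```bash
python3 - <<'E'
from h import *
import pickle
st(); C=pickle.load(open('c0.pkl','rb')); D={}
for n in ['wrist','side','top']:
    c=D[n]=imaging.read_camera(n); cv2.imwrite(f'pics/{n}12.png',c['img'])
    for l in ['bottle','dish','tubes','stopwatch','gate']: print(n,l,[(px(b).round(1).tolist(),round(b['confidence'],2)) for b in spotter.boxes_of(c,l)[:1]])
s2=imaging.read_camera('side')
print('motion side',np.abs(s2['img'][150:240,300:380].astype(int)-D['side']['img'][150:240,300:380]).max())
cv2.imwrite('pics/s12z.png',cv2.resize(D['side']['img'][130:290,250:410],None,fx=3.7,fy=3.7,interpolation=cv2.INTER_CUBIC))
E
```

```text
{'time': 31.475, 'joints': [0.399, 0.113, -0.22, 1.238, -0.0, 1.774], 'tool_pos': [413.037, 174.108, 445.132], 'tcp_rot': [-1.295, 1.064, -1.064], 'contact_force': [0.064, 0.181, 0.229], 'wrist_torque': [-0.053, -0.008, 0.015], 'gripper_width': 1.002}
wrist bottle [([277.0, 330.9], 0.6)]
wrist dish [([529.4, 12.2], 0.72)]
wrist tubes [([571.9, 154.8], 0.59)]
wrist stopwatch [([287.0, 245.7], 0.97)]
wrist gate []
side bottle [([290.1, 153.7], 0.64)]
side dish [([376.2, 285.3], 0.58)]
side tubes [([293.4, 265.5], 0.79)]
side stopwatch []
side gate []
top bottle [([290.5, 146.5], 0.75)]
top dish [([234.1, 183.4], 0.64)]
top tubes [([288.7, 145.4], 0.93)]
top stopwatch [([360.1, 263.3], 0.89)]
top gate []
motion side 9
```

View pics/s12z.png

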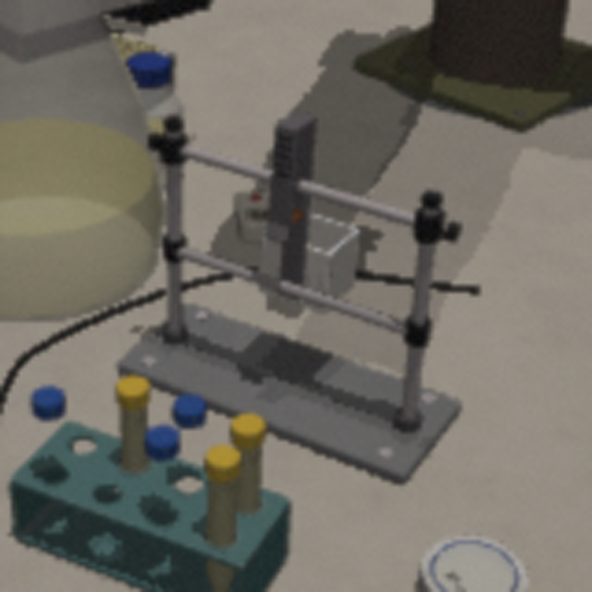

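View pics/wrist12.png

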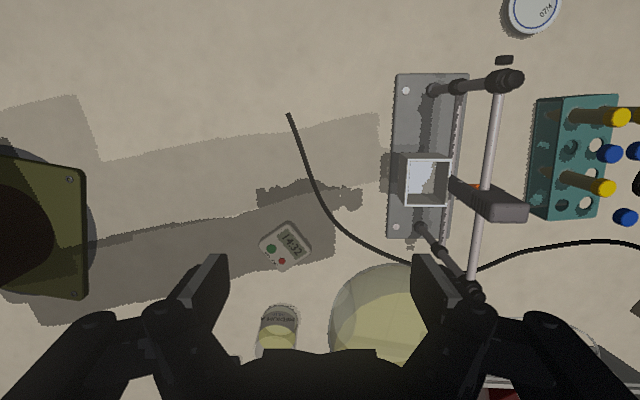

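The cup is at rest on the bar with its gate shut, and the side view no longer changes between frames beyond noise. The bystanders stand where they were. Handing in.

```bash
python3 -c "
from h import *
print(manip.hand_in())"
```

```text
the job is handed in; nothing more can be done
None
```

The cup is hanging locked on the upper crossbar, on the robot's side, and I handed the job in at about 32 s; no verdict was reported.

- **Picking up:** I gripped the grey block across x with 50 N.
- **Pushing on:** I lowered the hook onto the bar. The highest force I read while the gate opened was about 6 N. The gate flicked shut at tool height z ≈ 349.5 mm, and the bar came home at 345.2 mm with about 7 N read on the tool.
- **Tug test:** The shut gate caught at z ≈ 362.1 mm, about 17 mm above home, and held 4–6 N net of the cup's weight.
- **Letting go:** I lowered it back onto the bar, released it and backed the arm away.

**Last checks:**
- Two side pictures 0.05–0.1 s or so apart differed only by noise. The cup hangs tilted slightly back towards the lower rail.
- After letting go, the wrist picture showed the gate shut under the bar. In the final pictures the gate detector returned nothing; in the side view I could see the orange gate just below the bar.
- The dish, tubes and timer were found within a few pixels of their starting places in the views where they were detected.
- The top-camera bottle hit, at pixel (290, 146), was a false one on the tube rack. The side view put the bottle within 2 pixels of its start.

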